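Feel for the concealed catch of the tool chest

ROBOT

A 6-joint arm with a two-finger parallel gripper is mounted at the origin on the work surface. World frame = base frame: x ahead of the robot, y to its left, z up, the work surface at z = 0. Lengths are in m, angles in rad, forces in N, time in s.
With the tool pointing down it reaches from about 0.375 to 0.975 m from the base axis. Payload 3.8 kg.
Tool frame: the origin (TCP) lies midway between the tips of the shut fingers; the grasp point (between the pads) lies 19 mm behind it; z points along the fingers, y is the line along which they close (so a half turn about z gives the same grasp; the last joint's range is limited). The gripper opens to 85 mm and grips with 20 to 120 N. Pads are 22 mm wide; open, the fingers measure 114 mm over their backs; the gripper's body (76 mm by 85 mm) begins 54 mm behind the grasp point. The pads swing forward as they close: fully open they stand 13 mm farther back than shut.
Start: joints at [1.292, 0.264, 1.604, -0, 1.274, -0.037], TCP at [0.162, 0.655, 0.231] pointing down, gripper open.
Joint ranges: [-2.63, 2.63], [-0.94, 2.18], [0.31, 2.57], [-1.31, 4.45], [0, 2.66], [-2.55, 2.55]. Speed limits (rad/s): [2.57, 2.57, 3.14, 3.14, 3.14, 3.14].

INTERFACE

Orientations are given as a rotation vector (axis times angle).
In Python, from workcell import bot gives the robot as it stands.
- The arm moves only by the tool step_arm, never from a script. Its argument "motion" is a list of rows, each a list of 5 numbers: the finger opening in cm, from 0 to 8.54, then the shift along the tool's x, y, z in cm, then the turn about the tool's z in degrees. In form: [[claw, dx, dy, dz, twist], ...]. A call has 1 to 20 rows; each row is the pose to reach, as a shift and turn from the pose commanded when the call began, along the tool's axes at that moment; what a row does not reach only later rows make up. A row lasts 1/10 s, in which the tool goes at most 50 mm and 8.59 degrees, less where a joint would pass 70% of its speed; a pose out of reach is approached as far as the arm can. A call with a gripper value outside its range is refused whole. The fingers move at their own pace and stop on an object; "force" is the grip in N (left out, the last holds). Time passes only in rows, so rows that repeat a pose let the fingers close. It gives the time, the measured TCP pose, the force, the opening and the grip force at its end, in the units of the state.
- bot.read_state(): the state, without advancing time (a new reading comes with each control period).
- bot.read_camera(name): name is "scene" or "top" or "wrist"; returns (picture, depth): 400x640x3 uint8, red, green, blue; 400x640 float32, m along the optical axis (not along the pixel's ray), 0 where there is no reading.
- bot.calibration(name): a dict with "mtx" (3x3 intrinsics, pixels), "origin" and "orientation" of the camera in the world; the wrist camera has in their place "T_tool_cam" (4x4, takes a point from camera to tool coordinates, whose origin is the TCP and whose axes are the flange's). Camera axes: x right, y up, looking along -z (the intrinsics and any distortion apply to the point x, -y, -z); pixel columns grow to the right and rows downward; lengths in m; the calibration is good to about 2 mm. A picture is of the moment at which its call begins: read the wrist's pose just before it. calibration takes no time and is no camera call.
- bot.finish_job(): hands the job in; it is judged then, once.
The state is a dict: "time": time; "q": joint angles; "joint_vel": joint speeds; "joint_torque": joint torques, N m; "tool_pos": TCP position; "tcp_rot": TCP orientation; "wrist_force": force on the tool from outside, world axes, zero at the start; "torque": the same for the moment, N m; "width": opening from 0.0 (shut) to 1.0 (fully open); "grip_force": force on a finger pad.
Only numpy, scipy, OpenCV 4.12 (cv2) and the standard library are available. Lean on these libraries where they do the work, as an engineer would, in place of code of your own. Each camera call takes 0.05 s, during which the arm holds its last target. There are 200 camera calls.

TASK

The plywood tool chest's drawer has no handle: it is released by a concealed catch, one of the five square wooden blocks let into the chest's flat top, which gives when pressed while the other four are solid. Feel along the row with the closed fingertips, press the block that gives right down so that the drawer springs out, then take the hand away and leave the drawer out. Leave the things standing on the chest and the bench where they are, without picking anything up.

Things in the scene. Friction and masses are not known exactly. Their poses are not given: they have to be found in the camera images.
- chest: Plywood tool chest fixed to the bench, 250 (x) x 360 (y) x 110 mm high. Origin: centre of its underside; z up; its front, with the drawer, looks to its own -x. Five square blocks of one wood are let into its flat top in a row (see row). Four are solid and flush with the top; one is the concealed catch.
- row (a point): Middle of the row, level with the chest's top, axes as the chest's. The blocks are 54 x 54 mm with a 6 mm gap to the next; centres at y = -120, -60, 0, 60, 120 mm from here. Which one is the catch changes from start to start and is not reported: feel for it. Solid ones do not give; the catch's top lies 2 mm lower (hard to see). Closed fingertips fit well within a block.
- catch (a joint): Downward travel of the catch block in m: 0 at rest, 0.007 fully pressed (its top then 9 mm below the chest's top). It resists with about 2 N at first, rising to 4 or 5 N at the bottom, then stops hard; a spring brings it back up. It frees the drawer at about 0.005.
- drawer (a joint): Opening of the chest's one wide drawer (front 326 x 72 mm, no handle, flush with the chest's front) in m: 0 shut, 0.045 sprung out. Once the catch frees it, a spring drives it towards the chest's own -x within a second; it stays out when the catch comes up. It cannot be opened otherwise.
- tape: Bystander, loose: cardboard roll of tape lying flat, 90 mm across, 24 mm high, on the rear part of the chest's top. Origin: centre of its underside.
- glue: Bystander, loose: yellow glue bottle, 52 mm across, 140 mm tall, on the rear part of the chest's top. Origin: centre of its underside.
- offcut: Bystander, loose: flat wooden offcut 50 x 75 x 22 mm, on the rear part of the chest's top. Origin: centre of its underside.
- spray: Bystander, loose: metal can, 66 mm across, 170 mm tall, on the bench beside the chest. Origin: centre of its underside.
- mug: Bystander, loose: white mug, 80 mm across, 90 mm tall, on the bench beside the chest. Origin: centre of its underside.
- spatula: Bystander, loose: spatula lying flat, on the bench beside the chest. Origin: on its axis at half its thickness.
- jar: Bystander, loose: small capped jar, 60 mm across, 75 mm tall, on the bench beside the chest. Origin: centre of its underside.

How it is judged:
On the way:
1. the catch block has been pressed down (value of joint catch above 0.004 m), for 0.02 s.
At the end, for the whole second after the job is handed in: The drawer stands out by more than 40 of its 45 mm, the catch block is back up to within 1.5 mm, and each bystander is within 25 mm of where it began (value of joint drawer above 0.04 m and value of joint catch below 0.0015 m and distance of each of tape, glue, offcut, spray, mug, spatula, jar from where it was at the start of the episode below 0.025 m); the robot touches nothing.
It fails at once if a bystander is lifted, knocked or shifted by more than 25 mm (distance of any of tape, glue, offcut, spray, mug, spatula, jar from where it was at the start of the episode above 0.025 m).
It also fails if it takes over 48 s, if anything falls off the work surface, if the arm or the gripper's body presses on something with over 40 N, if the wrist force passes 120 N, or if a joint passes its speed limit or range.

## Working session

There is one attempt and no reset: what is moved stays moved. The work goes in short steps, Python scripts to look and compute and a tool call to move; the robot and the scene stay as the last step left them, time stands still between calls to the robot, and variables do not carry over. Pictures are saved under pics/ and viewed, at most 10 in all, crops included, and the job is handed in when it is done.

Besides the shell and the picture viewer there is one more tool, called after "Request:" by a JSON object that holds its "op" and its "data", one argument or row to a line. step_arm: Moves the arm, as the interface text tells. Its arguments: {"type":"object","properties":{"motion":{"type":"array","items":{"type":"array","items":{"type":"number"}}},"force":{"type":"number"}},"required":["motion"]}

```bash
mkdir -p pics
python3 - <<'E'
from workcell import bot
import cv2,numpy as np
s=bot.read_state();print(s['time'],s['tool_pos'],s['tcp_rot'],s['width'])
for n in ("top","scene"):
    p,d=bot.read_camera(n);np.savez(f'{n}.npz',p=p,d=d)
    cv2.imwrite(f'pics/{n}.png',p[:,:,::-1]);c=bot.calibration(n);print(n,c)
E
```

```text
0.0 [0.16140338 0.65466742 0.22995294] [-0.3787933  -3.11830336  0.00345313] 1.0010240660115761
top {'mtx': array([[435.95611492,   0.        , 319.8457899 ],
       [  0.        , 435.95611492, 202.66460475],
       [  0.        ,   0.        ,   1.        ]]), 'origin': array([ 0.28610893, -0.01865692,  1.51828059]), 'orientation': array([ 0.16819876, -0.16619127, -1.55175553])}
scene {'mtx': array([[424.80965133,   0.        , 326.09267499],
       [  0.        , 424.80965133, 195.35923155],
       [  0.        ,   0.        ,   1.        ]]), 'origin': array([1.67690701, 0.47223754, 1.02315906]), 'orientation': array([0.60199913, 0.90562022, 1.84737576])}
```

View pics/top.png

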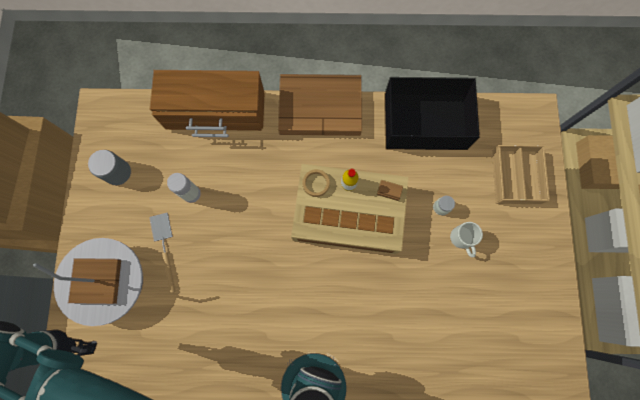

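View pics/scene.png

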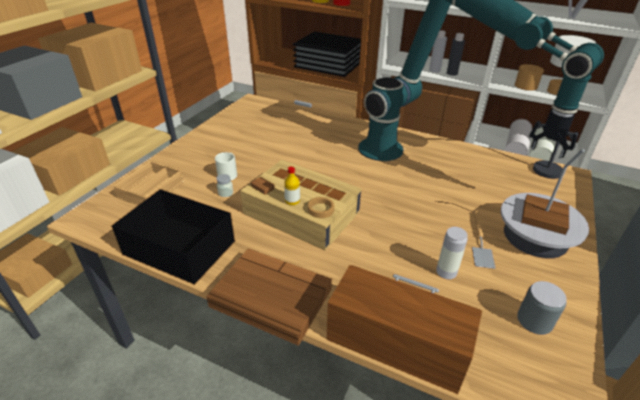

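The top view shows the chest at columns 293-407, rows 165-250. Its five brown blocks run from about (304,216) to (395,224), with the tape, glue and offcut behind them. The spray can stands far left at (180,187), and the mug and jar are on the right. Next I'll measure the block centres.

```bash
cat > h.py <<'E'
import numpy as np,cv2
from scipy.spatial.transform import Rotation as R
from workcell import bot
def ray(c,u,v,z):
    K=c['mtx'];d=np.array([(u-K[0,2])/K[0,0],-(v-K[1,2])/K[1,1],-1])
    d=R.from_rotvec(c['orientation']).apply(d);o=c['origin'];return o+d*(z-o[2])/d[2]
def tomove(p):
    s=bot.read_state();return R.from_rotvec(s['tcp_rot']).inv().apply(np.array(p)-s['tool_pos'])*100
E
python3 - <<'E'
from h import *
c=bot.calibration('top');f=np.load('top.npz');p=f['p'];d=f['d']
hsv=cv2.cvtColor(p,cv2.COLOR_RGB2HSV)
print(hsv[219,344],hsv[236,344],hsv[200,344],hsv[219,314],p[219,344],p[236,344])
m=((p[:,:,0]<175)&(hsv[:,:,1]>120)).astype(np.uint8)
k=np.zeros_like(m);k[203:238,298:400]=1;m*=k
m=cv2.morphologyEx(m,cv2.MORPH_OPEN,np.ones((3,3)))
n,l,st,ce=cv2.connectedComponentsWithStats(m)
print([(a[:5].tolist(),b.round(1).tolist()) for a,b in zip(st,ce)][1:])
for i in range(1,n):
    if st[i,4]>100: print(ray(c,*ce[i],.11).round(4))
ys,xs=np.nonzero(m)
P=np.array([ray(c,x,y,.11)[:2] for x,y in zip(xs,ys)],np.float32)
r=cv2.minAreaRect(P*1000);print(r)
v=np.zeros_like(p);v[m>0]=p[m>0]
cv2.imwrite('pics/m.png',cv2.resize(np.vstack([p[155:260,285:415],v[195:245,285:415]])[:,:,::-1],None,fx=3.8,fy=3.8,interpolation=0))
E
```

```text
[ 15 162 132] [ 21 103 166] [ 21  99 178] [ 16 165 133] [132  91  48] [166 147  99]
[([304, 206, 18, 18, 273], [312.1, 214.8]), ([322, 209, 18, 18, 275], [330.3, 217.2]), ([340, 211, 18, 18, 277], [348.4, 219.5]), ([358, 214, 18, 17, 274], [366.5, 222.0]), ([376, 216, 18, 18, 280], [384.8, 224.2])]
[0.5501 0.01   0.11  ]
[ 0.5429 -0.0499  0.11  ]
[ 0.5359 -0.1092  0.11  ]
[ 0.5284 -0.1686  0.11  ]
[ 0.5217 -0.2282  0.11  ]
((535.9526977539062, -109.22407531738281), (294.5893859863281, 55.18624496459961), 83.28011322021484)
```

View pics/m.png

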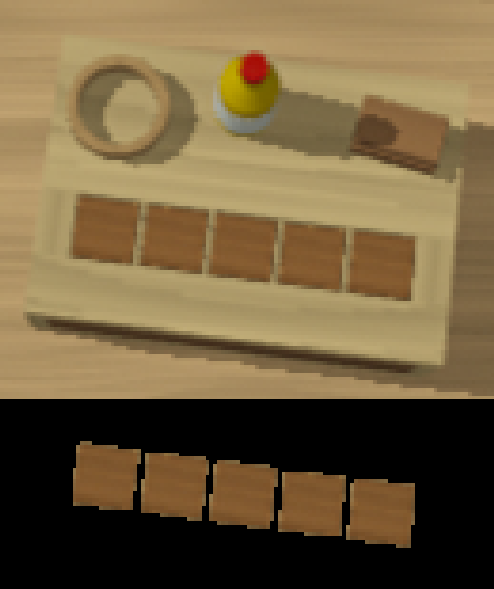

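The mask gives five clean blocks: the row middle is at (0.536,-0.109) and the row runs at 83.2°. Behind the row, near the second and third blocks, stands the tall glue bottle, so I'll work out its clearance.

Run:
```python
from h import *
mid=np.array([.536,-.1092]);a=np.radians(83.25);ey=np.array([np.cos(a),np.sin(a)]);ex=np.array([ey[1],-ey[0]])
for n in('top','scene'):
    c=bot.calibration(n);p=np.load(n+'.npz')['p'];h=cv2.cvtColor(p,cv2.COLOR_RGB2HSV)
    m=((h[:,:,0]<8)|(h[:,:,0]>172))&(h[:,:,1]>200)&(h[:,:,2]>120)
    k=np.zeros_like(m)
    if n=='top':k[155:200,330:370]=1
    else:k[155:210,270:310]=1
    ys,xs=np.nonzero(m&k);u,v=xs.mean(),ys.mean()
    for z in(.235,.245,.25):
        q=ray(c,u,v,z)[:2];print(n,len(xs),u,v,z,q.round(3),'chest xy',((q-mid)@ex).round(3),((q-mid)@ey).round(3))
print(bot.calibration('wrist')['T_tool_cam'].round(3))
Rt=R.from_rotvec(bot.read_state()['tcp_rot']).as_matrix();print(Rt.round(3))
print('twist deg to align', np.degrees(np.arctan2(Rt[1,1],Rt[0,1]))-83.25)
for s in(-.12,-.06,0,.06,.12):
    for z in(.35,):
        q=mid+s*ey-.010*ex; print(s,q.round(4),tomove([*q,z]).round(2))
```

```text
top 37 351.43243243243245 172.24324324324326 0.235 [ 0.66  -0.111] chest xy 0.124 0.013
top 37 351.43243243243245 172.24324324324326 0.245 [ 0.658 -0.11 ] chest xy 0.121 0.014
top 37 351.43243243243245 172.24324324324326 0.25 [ 0.656 -0.11 ] chest xy 0.119 0.014
scene 29 290.9310344827586 169.58620689655172 0.235 [ 0.648 -0.118] chest xy 0.112 0.004
scene 29 290.9310344827586 169.58620689655172 0.245 [ 0.661 -0.111] chest xy 0.124 0.013
scene 29 290.9310344827586 169.58620689655172 0.25 [ 0.668 -0.107] chest xy 0.13 0.018
[[-0.     0.946  0.325  0.084]
 [ 1.     0.    -0.001 -0.   ]
 [-0.001  0.325 -0.946 -0.142]
 [ 0.     0.     0.     1.   ]]
[[-0.971  0.239 -0.001]
 [ 0.239  0.971 -0.002]
 [ 0.    -0.002 -1.   ]]
twist deg to align -7.10450679920595
-0.12 [ 0.512  -0.2272] [-55.15 -77.26 -11.84]
-0.06 [ 0.519  -0.1676] [-54.41 -71.3  -11.85]
0 [ 0.5261 -0.108 ] [-53.67 -65.35 -11.86]
0.06 [ 0.5331 -0.0484] [-52.92 -59.4  -11.88]
0.12 [0.5402 0.0111] [-52.18 -53.44 -11.89]
```

Request:
{"op": "step_arm", "data": {
  "motion": [
    [0, 0, 0, -5, 0],
    [0, 0, 0, -10, 0],
    [0, -3, -3, -12, -2],
    [0, -6, -6, -12, -4],
    [0, -9, -9, -12, -7.1],
    [0, -12, -12, -12, -7.1],
    [0, -15, -15, -12, -7.1],
    [0, -18, -18, -12, -7.1],
    [0, -21, -21, -12, -7.1],
    [0, -24, -24, -12, -7.1],
    [0, -27, -27, -12, -7.1],
    [0, -30, -30, -12, -7.1],
    [0, -33, -33, -12, -7.1],
    [0, -36, -36, -12, -7.1],
    [0, -39, -39, -12, -7.1],
    [0, -42, -42, -12, -7.1],
    [0, -45, -45, -12, -7.1],
    [0, -48, -48, -12, -7.1],
    [0, -50, -51, -12, -7.1],
    [0, -52.2, -53.4, -12, -7.1]
  ]
}}

```text
time: 2.1
tool_pos: [0.5406, 0.0099, 0.3507]
tcp_rot: [-0.187, -3.135, 0.0]
wrist_force: [0.9, 0.0, -0.9]
width: 0.003
grip_force: 0.0
```

Run:
```python
from h import *
s=bot.read_state();print(s['tool_pos'],s['wrist_force'],s['width'],R.from_rotvec(s['tcp_rot']).as_matrix().round(3),tomove([.5402,.0111,.16]).round(2))
```

```text
[0.54059742 0.0098858  0.35068554] [ 0.85870567  0.01929928 -0.86667485] 0.0025498858809348116 [[-0.993  0.119 -0.001]
 [ 0.119  0.993 -0.   ]
 [ 0.001 -0.    -1.   ]] [ 0.03  0.12 19.07]
```

Request:
{"op": "step_arm", "data": {
  "motion": [
    [0, 0, 0, 5, 0],
    [0, 0, 0, 10, 0],
    [0, 0, 0, 15, 0],
    [0, 0, 0, 20, 0],
    [0, 0, 0.1, 22.5, 0],
    [0, 0, 0.1, 23.4, 0],
    [0, 0, 0.1, 23.4, 0],
    [0, 0, 0.1, 23.4, 0]
  ]
}}

```text
time: 2.9
tool_pos: [0.5421, 0.0129, 0.119]
tcp_rot: [0.185, 3.133, 0.0]
wrist_force: [-0.4, -0.4, -0.3]
width: -0.003
grip_force: 0.0
```

Request:
{"op": "step_arm", "data": {
  "motion": [
    [0, 0, 0, 0.2, 0],
    [0, 0, 0, 0.4, 0],
    [0, 0, 0, 0.5, 0],
    [0, 0, 0, 0.5, 0]
  ]
}}

```text
time: 3.3
tool_pos: [0.5409, 0.0129, 0.1127]
tcp_rot: [0.185, 3.135, 0.0]
wrist_force: [-0.5, -0.8, 0.1]
width: 0.005
grip_force: 0.0
```

Request:
{"op": "step_arm", "data": {
  "motion": [
    [0, 0, 0, 0.1, 0],
    [0, 0, 0, 0.2, 0],
    [0, 0, 0, 0.2, 0],
    [0, 0, 0, 0.2, 0]
  ]
}}

```text
time: 3.7
tool_pos: [0.5406, 0.0129, 0.1102]
tcp_rot: [-0.185, -3.136, 0.0]
wrist_force: [-0.2, 0.3, -0.2]
width: 0.003
grip_force: 0.0
```

Request:
{"op": "step_arm", "data": {
  "motion": [
    [0, 0, 0, 0.1, 0],
    [0, 0, 0, 0.1, 0],
    [0, 0, 0, 0.1, 0]
  ]
}}

```text
time: 4.0
tool_pos: [0.5407, 0.0129, 0.1101]
tcp_rot: [0.185, 3.136, -0.0]
wrist_force: [-2.1, -0.3, 4.4]
width: -0.0
grip_force: 2.7
```

Request:
{"op": "step_arm", "data": {
  "motion": [
    [0, 0, 0, 0.1, 0],
    [0, 0, 0, 0.1, 0],
    [0, 0, 0, 0.1, 0]
  ]
}}

```text
time: 4.3
tool_pos: [0.5407, 0.0129, 0.11]
tcp_rot: [-0.185, -3.136, 0.0]
wrist_force: [-5.8, 0.6, 11.5]
width: -0.002
grip_force: 5.5
```

Block 1 (y=+120) is solid: at z≈0.110 it doesn't give and the force climbs to 11 N. On to the next one.

Request:
{"op": "step_arm", "data": {
  "motion": [
    [0, 0, 0, -1.5, 0],
    [0, 0, -3, -1.5, 0],
    [0, 0, -6, -1.5, 0],
    [0, 0, -6, -1.5, 0],
    [0, 0, -6, -0.7, 0],
    [0, 0, -6, -0.3, 0],
    [0, 0, -6, 0, 0],
    [0, 0, -6, 0.1, 0],
    [0, 0, -6, 0.1, 0],
    [0, 0, -6, 0.1, 0]
  ]
}}

```text
time: 5.3
tool_pos: [0.5334, -0.0461, 0.11]
tcp_rot: [-0.183, -3.135, 0.001]
wrist_force: [-10.6, -0.7, 19.8]
width: 0.002
grip_force: 10.0
```

Block 2 is solid.

Request:
{"op": "step_arm", "data": {
  "motion": [
    [0, 0, 0, -1.6, 0],
    [0, 0, -3, -1.6, 0],
    [0, 0, -6, -1.6, 0],
    [0, 0, -6, -1.6, 0],
    [0, 0, -6, -0.8, 0],
    [0, 0, -6, -0.4, 0],
    [0, 0, -6, -0.1, 0],
    [0, 0, -6, 0, 0],
    [0, 0, -6, 0, 0],
    [0, 0, -6, 0, 0]
  ]
}}

```text
time: 6.3
tool_pos: [0.5261, -0.1051, 0.11]
tcp_rot: [-0.182, -3.134, -0.0]
wrist_force: [-10.6, 0.3, 22.1]
width: -0.001
grip_force: 11.1
```

Request:
{"op": "step_arm", "data": {
  "motion": [
    [0, 0, 0, -1.6, 0],
    [0, 0, -3, -1.6, 0],
    [0, 0, -6, -1.6, 0],
    [0, 0, -6, -1.6, 0],
    [0, 0, -6, -0.8, 0],
    [0, 0, -6, -0.4, 0],
    [0, 0, -6, -0.1, 0],
    [0, 0, -6, 0, 0],
    [0, 0, -6, 0, 0],
    [0, 0, -6, 0, 0]
  ]
}}

```text
time: 7.3
tool_pos: [0.5198, -0.1656, 0.1074]
tcp_rot: [0.184, 3.136, -0.0]
wrist_force: [0.1, 0.2, 0.8]
width: -0.003
grip_force: 0.4
```

Block 4 (y=-60) has no resistance at z=0.107, so it's the catch. I'll press it fully.

Request:
{"op": "step_arm", "data": {
  "motion": [
    [0, 0, 0, 0.2, 0],
    [0, 0, 0, 0.4, 0],
    [0, 0, 0, 0.6, 0],
    [0, 0, 0, 0.7, 0],
    [0, 0, 0, 0.75, 0],
    [0, 0, 0, 0.75, 0],
    [0, 0, 0, 0.75, 0],
    [0, 0, 0, 0.75, 0]
  ]
}}

```text
time: 8.1
tool_pos: [0.5199, -0.1658, 0.101]
tcp_rot: [0.185, 3.135, 0.0]
wrist_force: [-2.8, 2.7, 9.3]
width: -0.0
grip_force: 4.6
```

It's at the hard stop. I'll hold briefly, then lift straight up and clear.

Request:
{"op": "step_arm", "data": {
  "motion": [
    [0, 0, 0, 0, 0],
    [0, 0, 0, 0, 0],
    [0, 0, 0, 0, 0],
    [0, 0, 0, 0, 0],
    [0, 0, 0, 0, 0],
    [0, 0, 0, -1, 0],
    [0, 0, 0, -3, 0],
    [0, 0, 0, -7, 0],
    [0, 0, 0, -12, 0],
    [0, 0, 0, -17, 0],
    [0, 0, 0, -20, 0],
    [0, 5, 0, -20, 0],
    [0, 10, 0, -20, 0],
    [0, 10, 0, -20, 0],
    [0, 10, 0, -20, 0]
  ]
}}

```text
time: 9.6
tool_pos: [0.4194, -0.1543, 0.2999]
tcp_rot: [0.186, 3.135, -0.001]
wrist_force: [0.1, -0.2, 0.3]
width: -0.003
grip_force: 0.0
```

Run:
```python
from h import *
p,d=bot.read_camera('top');o=np.load('top.npz')['p']
w,_=bot.read_camera('wrist')
print(bot.read_state()['tool_pos'])
cv2.imwrite('pics/after.png',np.vstack([cv2.resize(p[140:280,270:500],(640,390)),cv2.resize(w,(640,400))[200:]])[:,:,::-1])
```

```text
[ 0.4210038  -0.15454327  0.30018082]
```

View pics/after.png

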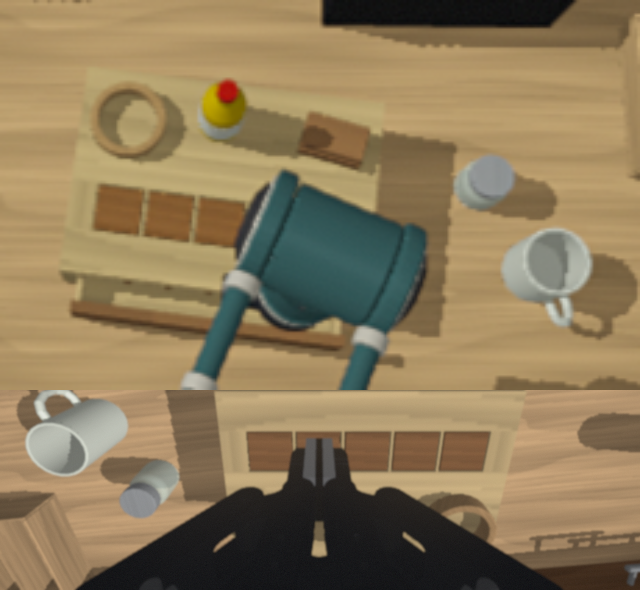

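The drawer front now stands clear of the chest, from (75,308) to (345,345) in the crop, about 12 source pixels or roughly 42-45 mm out. The bystanders look unmoved and the hand is clear.

```bash
python3 -c "
from workcell import bot
print(bot.finish_job())"
```

```text
the job is handed in; nothing more can be done
None
```

The catch was the fourth block, at y = -60 mm; I pressed it to its stop, the drawer sprang out (about 42–45 mm by camera), the things around it look unmoved, and I handed the job in with the hand clear, though no verdict came back.

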